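Wipe the brass chips into the scrap drawer and shut it

ROBOT

A 6-joint arm with a two-finger parallel gripper is mounted at the origin on the work surface. World frame = base frame: x ahead of the robot, y to its left, z up, the work surface at z = 0. Lengths are in m, angles in rad, forces in N, time in s.
With the tool pointing down it reaches from about 0.35 to 0.725 m from the base axis. Payload 6 kg.
Tool frame: the origin (TCP) lies between the finger pads; the fingertips stand 22 mm ahead of it and the grasp point (between the pads) lies 3 mm ahead of it (r.tips_ahead is the distance from the TCP to the fingertips, in m); z points along the fingers, y is the line along which they close (so a half turn about z gives the same grasp; the last joint's range is limited). The gripper opens to 85 mm and grips with 20 to 120 N. Pads are 22 mm wide; open, the fingers measure 114 mm over their backs; the gripper's body (76 mm by 85 mm) begins 54 mm behind the grasp point. The pads swing forward as they close: fully open they stand 13 mm farther back than shut.
Start: joints at [1.576, 0.04, 0.085, 0, -1.615, -0.334], TCP at [0.194, 0.568, 0.253] pointing down, gripper open.
Joint ranges: [-2.56, 2.56], [-1.29, 2.01], [-1.08, 1.49], [-3.29, 1.98], [-2.81, -0.18], [-2.99, 2.99]. Speed limits (rad/s): [2.57, 2.57, 3.01, 3.14, 3.14, 3.14].

INTERFACE

Orientations are given as a unit quaternion [x, y, z, w].
In Python, from workcell import r gives the robot as it stands.
- The arm moves only by the shell command python3 -m pendant 'ROWS'. ROWS is JSON, a list of rows, each a list of 3 entries, a list of its own where there are three numbers: the finger opening in mm, from 0 to 85.4, then the shift along the tool's x, y, z normalised to -1 to 1, where 1 is 0.5 m, then the turn, a rotation vector about the tool's x, y, z normalised to -1 to 1, where 1 is pi/2 rad. A call has 1 to 12 rows; each row shifts and turns the commanded pose from where the row before left it, along the tool's axes as they then stand; what a row does not reach is not made up. A row lasts 1/12 s, in which the tool goes at most 41.7 mm and 7.16 degrees, less where a joint would pass 70% of its speed; a pose out of reach is approached as far as the arm can. A call with a number of a shift or a turn outside -1 to 1 is refused whole. A call with a gripper value outside its range is refused whole. The fingers move at their own pace and stop on an object; the grip force is fixed at half the most. Time passes only in rows, so rows that do not move let the fingers close. It gives the time, the measured TCP pose, the force, the opening and the grip force at its end, in the units of the state.
- r.get_state(): the state, without advancing time (a new reading comes with each control period).
- r.capture(name): name is "side" or "top" or "wrist"; returns a dict with "image" (480x640x3 uint8, blue, green, red), "depth" (480x640 float32, m along the optical axis (not along the pixel's ray), 0 where there is no reading), "fx", "fy", "cx", "cy" (pixels), "R" (3x3) and "t" (3): a world point X has camera coordinates R X + t. Camera axes: x right, y down, z forward; pixel columns grow to the right and rows downward; lengths in m; the calibration is good to about 2 mm. A picture is of the moment at which its call begins.
- r.hand_in(): hands the job in; it is judged then, once.
The state is a dict: "time": time; "q": joint angles; "qvel": joint speeds; "effort": joint torques, N m; "position": TCP position; "orientation": TCP orientation; "ft_force": force on the tool from outside, world axes, zero at the start; "moment": the same for the moment, N m; "opening": opening from 0.0 (shut) to 1.0 (fully open); "finger_force": force on a finger pad.
Only numpy, scipy, OpenCV 4.12 (cv2) and the standard library are available. Lean on these libraries where they do the work, as an engineer would, in place of code of your own. Each camera call takes 0.05 s, during which the arm holds its last target. There are 200 camera calls.

TASK

Pick up the scraper block and wipe all five loose brass chips along the fixture's deck and over its open mouth into the scrap drawer below, without touching the chips with the gripper. Then push the drawer fully shut with the chips in it and leave the scraper standing upright on the bench. Leave everything else on the bench where it is.

Things in the scene. Friction and masses are not known exactly. Their poses are not given: they have to be found in the camera images.
- fixture: fixed cutting fixture, aluminium, 160 x 154 mm (x, y). Origin: centre of its underside, on the bench. Flat dark deck on top, 70 mm above the bench, x -80 to +80 mm; side lips 12 mm higher leave 116 mm clear between them (y +-58 mm). Both ends open; the -x end is the mouth, above the scrap drawer. Chips start at x -70 to +22 mm; the deck beyond is free.
- drawer (a joint): how far the blue scrap drawer below the deck is pulled out along the fixture's -x (m): 0 shut, 0.10 fully out. It slides stiffly (about 1.5 N) and stays where left. An open tray, 126 mm wide inside, side walls 46 mm above the bench; pulled out, it catches what falls over the mouth.
- drawer_front (a point): middle of the outer edge of the yellow pull strip (80 mm wide, 8 mm thick, 12 mm proud) on the drawer's blue front panel, 60 mm above the bench; the panel is 150 mm wide, its top 66 mm above the bench. Moves with the drawer; axes as the fixture's: push along +x to shut. Shut, it lies at x = -100 mm of the fixture.
- drawer_in (a point): on the drawer's inner floor, 10 mm above the bench, above the fixture's origin when shut; moves with the drawer, axes as the fixture's. The tray's inside spans x = -81 to +67 mm, y = +-63 mm from here.
- scraper: scraper block standing on its wiping edge: red block with black rubber foot, 24 x 100 mm (x, y), 28 mm tall, with a light wooden grip rib 20 x 70 mm from 28 to 66 mm above the foot. Origin: centre of its underside; z up, y along its length. About 180 g. Take it by the rib, across its 20 mm.
- chip1: loose brass chip on the deck: plain block 20 x 14 mm, 9 mm tall. Origin: centre of its underside at the start. About 14 g.
- chip2: loose brass chip on the deck: plain block 18 x 16 mm, 10 mm tall. Origin: centre of its underside at the start. About 14 g.
- chip3: loose brass chip on the deck: L-shaped piece 20 x 16 mm, 9 mm tall. Origin: centre of its underside at the start. About 14 g.
- chip4: loose brass chip on the deck: disc 18 mm across, 9 mm tall. Origin: centre of its underside at the start. About 14 g.
- chip5: loose brass chip on the deck: stepped piece 16 x 14 mm, 12 mm tall. Origin: centre of its underside at the start. About 14 g.
- solvent: bystander, leave alone: white solvent bottle, 56 mm across, 150 mm tall. Origin: centre of its underside.
- jar: bystander, leave alone: amber jar, 60 mm across, 70 mm tall. Origin: centre of its underside.
- spool: bystander, leave alone: metal spool of solder, 60 mm across, 50 mm tall. Origin: centre of its underside.
- meter: bystander, leave alone: yellow multimeter lying flat, 150 x 75 x 32 mm. Origin: centre of its underside.
- driver: bystander, leave alone: red-handled screwdriver lying on the bench towards the far side. Origin: centre of its underside.
- clipper: bystander, leave alone: black hand clipper lying on the bench, about 145 x 40 x 32 mm. Origin: centre of its underside.
There are look-alikes about, which are no part of the job. Of the things that look like the scraper, take the one that is nearest to the robot's base at the start.

How it is judged:
By the outcome, as a careful person would: the job done as asked, in the order asked, and still so for the second after the job is handed in, with the robot touching nothing.
It also fails if it takes over 58 s, if anything falls off the work surface, if the arm or the gripper's body presses on something with over 40 N, if the wrist force passes 120 N, or if a joint passes its speed limit or range.

## Working session

There is one attempt and no reset: what is moved stays moved. The work goes in short steps, Python scripts to look and compute and a shell command to move; the robot and the scene stay as the last step left them, time stands still between calls to the robot, and variables do not carry over. Pictures are saved under pics/ and viewed, at most 10 in all, crops included, and the job is handed in when it is done.

```bash
mkdir -p pics; ls
cat > h.py <<'E'
import numpy as np,cv2
from workcell import r
def pts(c):
    "world point per pixel from depth"
    v,u=np.mgrid[0:480,0:640]; d=c["depth"]
    P=np.stack([(u-c["cx"])/c["fx"]*d,(v-c["cy"])/c["fy"]*d,d],-1)
    return (P-np.array(c["t"]))@np.array(c["R"])
def ray(c,u,v,z):
    "cast pixel onto plane z"
    R=np.array(c["R"]);o=-R.T@np.array(c["t"])
    d=R.T@np.array([(u-c["cx"])/c["fx"],(v-c["cy"])/c["fy"],1])
    return o+d*(z-o[2])/d[2]
E
python3 - <<'E'
from h import *
import pickle
for n in("top","side"):
    c=r.capture(n); cv2.imwrite(f"pics/{n}0.png",c["image"]); pickle.dump(c,open(n+"0.pkl","wb"))
    print(n,np.array(c["R"]).round(2).tolist(),np.array(c["t"]).round(3),c["fx"],(c["depth"]>0).mean())
s=r.get_state();print(s)
E
```

```text
pics
top [[-0.0, -1.0, 0.02], [-1.0, -0.0, -0.1], [0.1, -0.02, -0.99]] [-0.048  0.617  1.096] 496.1067976079288 0.9958333333333333
side [[0.99, -0.11, -0.01], [-0.08, -0.67, -0.74], [0.08, 0.73, -0.68]] [-0.589  0.061  1.348] 473.3145897229768 0.9959212239583334
{'time': 0.1, 'q': array([ 1.57573446e+00,  4.07279568e-02,  8.38943529e-02, -4.13702712e-04,
       -1.61552720e+00, -3.33692548e-01]), 'qvel': array([ 0.00020751, -0.00060821,  0.00347706,  0.00173199,  0.00033447,
        0.0014864 ]), 'effort': array([-5.02433279e-03, -3.69358957e+01,  3.48278689e+01,  6.95198447e+00,
       -4.67656326e-03, -6.17594424e-06]), 'position': array([0.1935651 , 0.5676271 , 0.25238214]), 'orientation': array([ 9.86521623e-01, -1.63628947e-01, -7.18832072e-05,  8.05876908e-04]), 'ft_force': array([ 0.30784781, -0.110852  , -0.74669892]), 'moment': array([ 0.02699168, -0.00948506, -0.02135588]), 'finger_force': 0.0, 'opening': 0.9989222299870443}
```

View pics/top0.png

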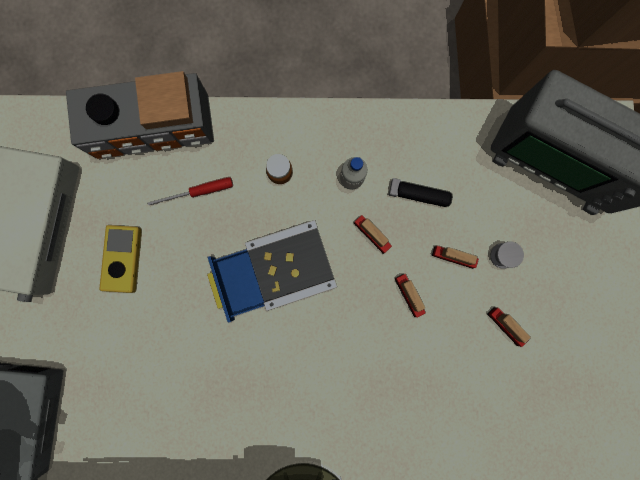

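View pics/side0.png

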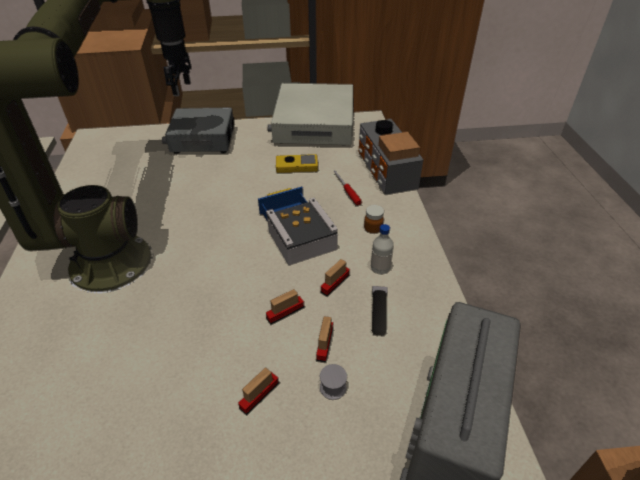

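Top view: four scraper look-alikes, at pixels (372,234), (455,257), (410,295), (508,327). The fixture is centred near (290,263) with its mouth to the left, and the blue drawer is out, its yellow strip at (215,290). In the side view the same four are at (336,275), (325,337), (285,305) and (258,390). Next I measure distances from the base.

```bash
cat > m.py <<'E'
from h import *
import pickle
for n in("top","side"):
    c=pickle.load(open(n+"0.pkl","rb")); P=pts(c); im=c["image"]; hsv=cv2.cvtColor(im,cv2.COLOR_BGR2HSV)
    H,S,V=[hsv[...,i].astype(int) for i in range(3)]; X,Y,Z=[P[...,i] for i in range(3)]
    def blobs(m,lab,amin=25):
        k,L,st,ce=cv2.connectedComponentsWithStats(m.astype(np.uint8))
        for i in range(1,k):
            if st[i,4]<amin: continue
            q=P[L==i]; (cx,cy),(w,h),a=cv2.minAreaRect((q[:,:2]*1000).astype(np.float32))
            e=np.array([w,h]); a=a if w>h else a+90
            print(n,lab,"px",ce[i].round().astype(int),st[i,4],"xy",round(cx),round(cy),"size",e.round(),"long ang",round((a+90)%180-90,1),"z",(np.percentile(q[:,2],[5,50,95])*1000).round(), "dist",round(np.hypot(cx,cy)))
    box=(X>.25)&(X<.9)&(abs(Y)<.6)
    blobs(box&(H>8)&(H<22)&(S>60)&(Z>.045)&(Z<.075)&(Y<0.0),"rib")
    blobs(box&((H<6)|(H>174))&(S>150)&(Z<.06),"red")
    blobs(box&(H>18)&(H<35)&(S>120)&(Z>.03)&(Z<.066),"yellow")
    blobs(box&(H>100)&(H<125)&(S>120)&(Z>.055)&(Z<.09),"bluetop")
    blobs(box&(Z>.076)&(Z<.09)&(S<60)&(V>100),"lips",60)
    blobs(box&(Z>.072)&(Z<.095)&(S>90)&(H>15)&(H<35),"chip",8)
    m=box&(Z>.064)&(Z<.09)&(S<80)&(X<.75)
    blobs(cv2.morphologyEx(m.astype(np.uint8),cv2.MORPH_OPEN,np.ones((3,3))),"fixture",400)
E
python3 m.py
```

```text
top rib px [374 232] 312 xy 623 -158 size [67. 20.] long ang 44.0 z [53. 67. 70.] dist 643
top rib px [460 256] 322 xy 570 -348 size [70. 20.] long ang 72.4 z [52. 66. 70.] dist 668
top rib px [413 296] 330 xy 483 -242 size [69. 20.] long ang 27.2 z [52. 66. 70.] dist 540
top rib px [515 328] 360 xy 412 -464 size [70. 20.] long ang 42.2 z [50. 66. 69.] dist 621
top red px [211 187] 428 xy 732 215 size [ 22. 100.] long ang -75.7 z [17. 25. 29.] dist 763
top red px [371 235] 200 xy 623 -158 size [97. 24.] long ang 44.1 z [11. 28. 32.] dist 642
top red px [449 257] 187 xy 570 -347 size [99. 22.] long ang 72.1 z [11. 27. 32.] dist 667
top red px [407 295] 208 xy 483 -241 size [99. 23.] long ang 26.1 z [ 9. 28. 32.] dist 540
top red px [503 325] 245 xy 411 -464 size [100.  23.] long ang 41.4 z [ 8. 26. 32.] dist 620
top yellow px [118 264] 1247 xy 565 412 size [ 76. 147.] long ang -3.8 z [30. 33. 37.] dist 700
top yellow px [214 290] 126 xy 495 192 size [77. 11.] long ang 18.3 z [61. 64. 66.] dist 531
top bluetop px [219 289] 268 xy 497 182 size [146.   7.] long ang 18.5 z [58. 66. 69.] d
[... 2081 characters left out ...]
ze [ 19. 164.] long ang -71.6 z [78. 81. 84.] dist 487
side chip px [306 210] 24 xy 569 74 size [16. 12.] long ang 84.4 z [73. 77. 82.] dist 573
side chip px [296 212] 29 xy 538 65 size [16. 20.] long ang -23.1 z [73. 77. 80.] dist 542
side chip px [284 215] 30 xy 504 55 size [16. 21.] long ang -5.5 z [73. 77. 80.] dist 507
side chip px [307 220] 33 xy 567 27 size [19. 18.] long ang 87.3 z [74. 78. 81.] dist 568
side chip px [295 223] 29 xy 533 15 size [18. 14.] long ang 86.1 z [74. 77. 81.] dist 533
side fixture px [307 129] 425 xy 618 546 size [ 20. 263.] long ang -9.9 z [66. 77. 88.] dist 824
side fixture px [303 225] 1854 xy 550 24 size [156. 167.] long ang -71.9 z [66. 70. 82.] dist 551
```

Scraper candidates, by distance from the base:

| Top pixel | Distance |
|---|---|
| (413,296) | 540 mm |
| (515,328) | 621 mm |
| (374,232) | 643 mm |
| (460,256) | 668 mm |

I take (413,296), at about (0.483, -0.242). Its rib top is at z 66 in both views, which matches the text. The fixture centre is (0.550, 0.026) with yaw -71.7°, and the drawer is about 81 mm out. A helper will turn target poses into tool-axis units.

```bash
cat > go.py <<'E'
import sys,numpy as np
from scipy.spatial.transform import Rotation as Ro
from workcell import r
def go(x,y,z,yaw,s=None):
    "shift (present tool axes, /0.5m) and then turn (/90deg) to a tool-down pose whose tool y lies at yaw deg"
    s=s or r.get_state(); R=Ro.from_quat(s["orientation"]).as_matrix()
    d=R.T@(np.array([x,y,z])-s["position"])
    yv=np.array([np.cos(np.radians(yaw)),np.sin(np.radians(yaw)),0]);zv=np.array([0,0,-1.])
    T=np.array([np.cross(yv,zv),yv,zv]).T
    w=Ro.from_matrix(R.T@T).as_rotvec()/(np.pi/2)
    print("t",round(s["time"],2),"pos",s["position"].round(4),"shift",(d/.5).round(4),"rows>=",round(np.linalg.norm(d)/.0417,1),"turn",w.round(4),"q6",s["q"][5].round(2))
if __name__=="__main__": go(*map(float,sys.argv[1:5]))
E
python3 go.py 0.40 0.25 0.25 -108.8
python3 - <<'E'
import numpy as np,pickle,cv2
c=pickle.load(open("top0.pkl","rb"))["image"][265:345,360:550]
cv2.imwrite("pics/crop1.png",cv2.resize(c,None,fx=4,fy=4,interpolation=cv2.INTER_CUBIC))
E
```

```text
t 0.1 pos [0.1936 0.5676 0.2524] shift [0.5959 0.4679 0.0056] rows>= 9.1 turn [ 0.001  -0.0001 -0.0004] q6 -0.33
```

View pics/crop1.png

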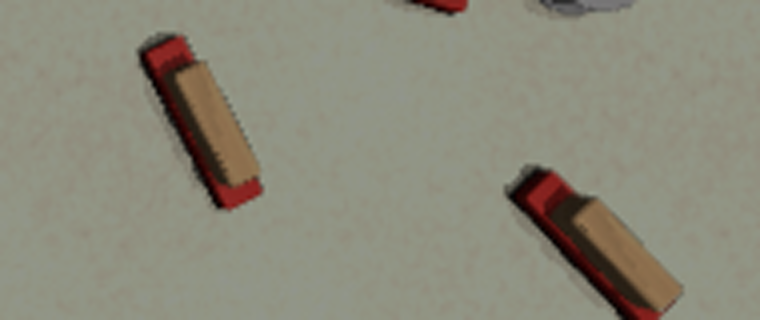

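The crop shows a red block with a wooden rib at crop (200,120), which is the chosen one. The look-alike at (600,240) is farther from the base. Now I move.

```bash
python3 -m pendant '[[85,[0.06,0.047,0],[0,0,0.07]],[85,[0.05,0.055,0],[0,0,0.07]],[85,[0.04,0.06,0],[0,0,0.07]],[85,[0.035,0.065,0],[0,0,0.07]],[85,[0.025,0.07,0],[0,0,0.07]],[85,[0.02,0.07,0],[0,0,0.07]],[85,[0.01,0.072,0],[0,0,0.07]],[85,[0,0.075,0],[0,0,0.07]],[85,[-0.01,0.075,0],[0,0,0.07]],[85,[-0.02,0.072,0],[0,0,0.07]]]'; python3 go.py 0.483 -0.242 0.2 117
```

```text
time: 0.93
position: [0.0751, 0.319, 0.2542]
orientation: [0.78, -0.625, -0.001, -0.001]
ft_force: [-0.6, 1.8, 0.9]
opening: 0.994
finger_force: 0.0
t 0.93 pos [0.0751 0.319  0.2542] shift [ 1.2731 -0.5516  0.105 ] rows>= 16.7 turn [0.0013 0.001  0.8399] q6 -1.76
```

I had the sense of the turn wrong when mixing it with the shift, so the tool ended up closer to the base than planned. It is harmless. I go by way of (0.42, 0.15), keeping shifts and turns separate.

```bash
python3 go.py 0.42 0.2 0.25 117
```

```text
t 0.93 pos [0.0751 0.319  0.2542] shift [ 0.3826 -0.6213  0.0071] rows>= 8.7 turn [0.0013 0.001  0.8399] q6 -1.76
```

```bash
python3 -m pendant '[[85,[0.038,-0.062,0],[0,0,0]],[85,[0.038,-0.062,0],[0,0,0]],[85,[0.038,-0.062,0],[0,0,0]],[85,[0.038,-0.062,0],[0,0,0]],[85,[0.038,-0.062,0],[0,0,0]],[85,[0.038,-0.062,0],[0,0,0]],[85,[0.038,-0.062,0],[0,0,0]],[85,[0.038,-0.062,0],[0,0,0]],[85,[0.038,-0.062,0],[0,0,0]],[85,[0.038,-0.062,0],[0,0,0]]]'; python3 go.py 0.483 -0.242 0.2 117
```

```text
time: 1.77
position: [0.422, 0.2029, 0.2535]
orientation: [0.782, -0.623, -0.0, 0.0]
ft_force: [0.2, 1.1, 0.7]
opening: 1.002
finger_force: 0.0
t 1.77 pos [0.422  0.2029 0.2535] shift [0.8946 0.0789 0.1069] rows>= 10.8 turn [ 2.000e-04 -1.000e-04  8.429e-01] q6 -0.66
```

```bash
python3 -m pendant '[[85,[0.0745,0.0066,0.009],[0,0,0]],[85,[0.0745,0.0066,0.009],[0,0,0]],[85,[0.0745,0.0066,0.009],[0,0,0]],[85,[0.0745,0.0066,0.009],[0,0,0]],[85,[0.0745,0.0066,0.009],[0,0,0]],[85,[0.0745,0.0066,0.009],[0,0,0]],[85,[0.0745,0.0066,0.009],[0,0,0]],[85,[0.0745,0.0066,0.009],[0,0,0]],[85,[0.0745,0.0066,0.009],[0,0,0]],[85,[0.0745,0.0066,0.009],[0,0,0]],[85,[0.0745,0.0066,0.009],[0,0,0]],[85,[0.0745,0.0066,0.009],[0,0,0]]]'
python3 -m pendant '[[85,[0,0,0],[0,0,0.0766]],[85,[0,0,0],[0,0,0.0766]],[85,[0,0,0],[0,0,0.0766]],[85,[0,0,0],[0,0,0.0766]],[85,[0,0,0],[0,0,0.0766]],[85,[0,0,0],[0,0,0.0766]],[85,[0,0,0],[0,0,0.0766]],[85,[0,0,0],[0,0,0.0766]],[85,[0,0,0],[0,0,0.0766]],[85,[0,0,0],[0,0,0.0766]],[85,[0,0,0],[0,0,0.0766]],[85,[0,0,0],[0,0,0]]]'
cat > w.py <<'E'
from h import *
c=r.capture("wrist"); P=pts(c); hsv=cv2.cvtColor(c["image"],cv2.COLOR_BGR2HSV).astype(int)
H,S,Z=hsv[...,0],hsv[...,1],P[...,2]
cv2.imwrite("pics/wrist1.png",c["image"])
for lab,m in (("rib",(H>8)&(H<22)&(S>60)&(Z>.05)&(Z<.08)),("red",((H<6)|(H>174))&(S>150)&(Z<.05)&(Z>.02))):
    k,L,st,ce=cv2.connectedComponentsWithStats(m.astype(np.uint8))
    for i in range(1,k):
        if st[i,4]<300: continue
        q=P[L==i]; o=cv2.minAreaRect((q[:,:2]*1000).astype(np.float32)); print(lab,ce[i].round(),st[i,4],np.round(np.hstack(o),1),(np.percentile(q[:,2],[5,50,95])*1000).round())
E
python3 w.py; python3 go.py 0.483 -0.242 0.2 117
```

```text
time: 2.77
position: [0.4811, -0.2423, 0.1993]
orientation: [0.782, -0.623, -0.0, -0.0]
ft_force: [0.8, 1.1, -0.3]
opening: 0.996
finger_force: 0.0
time: 3.77
position: [0.4812, -0.2403, 0.1994]
orientation: [-0.232, 0.973, 0.0, -0.0]
ft_force: [-0.3, 0.2, -0.6]
opening: 0.996
finger_force: 0.0
rib [80. 29.] 2358 [ 424.6 -453.9   35.9   20.8   42.5] [52. 64. 66.]
rib [317. 234.] 2130 [ 481.7 -243.9   69.1   19.6   26.3] [63. 65. 66.]
rib [155. 270.] 2636 [ 569.6 -349.1   69.4   20.8   72.2] [53. 64. 66.]
rib [325. 384.] 797 [ 609.6 -171.    37.1   20.2   44. ] [52. 64. 65.]
red [121.  57.] 1340 [ 426.  -452.4   60.7   24.5   42.1] [21. 27. 28.]
red [317. 179.] 537 [ 447.5 -261.3   22.    23.4   26.7] [25. 27. 28.]
red [175. 253.] 1324 [ 569.7 -348.9   98.5   24.5   72.7] [21. 27. 28.]
red [325. 354.] 639 [ 613.1 -167.5   77.5   24.2   44.2] [21. 26. 28.]
t 3.82 pos [ 0.4812 -0.2403  0.1995] shift [-0.0015 -0.0047 -0.0011] rows>= 0.1 turn [ 0.0003 -0.0003  0.0021] q6 -1.01
```

The wrist view gives the rib at (0.4817, -0.2439), yaw 26.4°, top at z 65, which agrees with the other two views. Descending to TCP z = 0.056.

```bash
python3 go.py 0.482 -0.2435 0.056 116.5
```

```text
t 3.82 pos [ 0.4812 -0.2403  0.1995] shift [ 0.0015 -0.0066  0.2869] rows>= 3.4 turn [ 0.0003 -0.0003  0.0077] q6 -1.01
```

```bash
python3 -m pendant '[[85,[0.0015,-0.0066,0.05],[0,0,0.008]],[85,[0,0,0.06],[0,0,0]],[85,[0,0,0.06],[0,0,0]],[85,[0,0,0.06],[0,0,0]],[85,[0,0,0.057],[0,0,0]],[85,[0,0,0],[0,0,0]],[10,[0,0,0],[0,0,0]],[10,[0,0,0],[0,0,0]],[10,[0,0,0],[0,0,0]],[10,[0,0,0],[0,0,0]],[10,[0,0,0],[0,0,0]],[10,[0,0,0],[0,0,0]]]'
python3 -m pendant '[[10,[0,0,0],[0,0,0]],[10,[0,0,0],[0,0,0]],[10,[0,0,0],[0,0,0]],[10,[0,0,0],[0,0,0]]]'
```

```text
time: 4.82
position: [0.483, -0.2438, 0.0579]
orientation: [-0.228, 0.974, -0.001, 0.001]
ft_force: [0.7, 1.6, 4.9]
opening: 0.229
finger_force: 59.5
time: 5.15
position: [0.483, -0.2438, 0.0578]
orientation: [-0.228, 0.974, -0.001, 0.001]
ft_force: [-1.6, 1.7, 5.6]
opening: 0.224
finger_force: 59.4
```

Gripped: opening 19 mm, grip force 59 N, and the foot is on the bench with the TCP at z 0.0578. Lifting and carrying to the free end of the deck.

```bash
python3 -m pendant '[[10,[0,0,-0.04],[0,0,0]],[10,[0,0,-0.06],[0,0,0]],[10,[0,0,-0.07],[0,0,0]],[10,[0,0,-0.07],[0,0,0]],[10,[0,0,-0.03],[0,0,0]],[10,[0,0,0],[0,0,0]]]'; python3 go.py 0.5673 -0.0262 0.185 108.3
```

```text
time: 5.65
position: [0.4837, -0.2443, 0.1962]
orientation: [-0.228, 0.974, -0.002, 0.003]
ft_force: [-0.1, 0.1, -1.3]
opening: 0.224
finger_force: 58.9
t 5.65 pos [ 0.4837 -0.2443  0.1962] shift [-0.3433  0.3167  0.0226] rows>= 5.6 turn [-0.0029  0.0035  0.0894] q6 -1.02
```

```bash
python3 -m pendant '[[10,[-0.034,0.032,0.002],[0,0,0]],[10,[-0.049,0.045,0.003],[0,0,0]],[10,[-0.052,0.048,0.003],[0,0,0]],[10,[-0.052,0.048,0.003],[0,0,0]],[10,[-0.052,0.048,0.003],[0,0,0]],[10,[-0.052,0.048,0.003],[0,0,0]],[10,[-0.034,0.032,0.003],[0,0,0]],[10,[-0.018,0.016,0.002],[-0.003,0.0035,0.045]],[10,[0,0,0],[0,0,0.045]],[10,[0,0,0],[0,0,0]],[10,[0,0,0],[0,0,0]]]'; python3 go.py 0.5673 -0.0262 0.1285 108.3
python3 - <<'E'
from h import *
c=r.capture("side"); cv2.imwrite("pics/side1.png",cv2.resize(c["image"][120:320,200:420],None,fx=3,fy=3))
c=r.capture("top"); P=pts(c); hsv=cv2.cvtColor(c["image"],cv2.COLOR_BGR2HSV).astype(int);H,S,Z=hsv[...,0],hsv[...,1],P[...,2]
c=r.capture("side"); P=pts(c); hsv=cv2.cvtColor(c["image"],cv2.COLOR_BGR2HSV).astype(int);H,S,Z=hsv[...,0],hsv[...,1],P[...,2]
m=((H<6)|(H>174))&(S>150)&(Z>.09)&(Z<.2)&(P[...,0]<.75); q=P[m]; print(m.sum(),q.min(0),q.max(0),cv2.minAreaRect((q[:,:2]*1000).astype(np.float32)))
E
```

```text
time: 6.57
position: [0.5651, -0.0254, 0.1789]
orientation: [-0.16, 0.987, 0.002, -0.004]
ft_force: [-1.0, 0.4, -1.5]
opening: 0.224
finger_force: 59.0
t 6.57 pos [ 0.5651 -0.0254  0.1789] shift [-0.0045 -0.0034  0.1008] rows>= 1.2 turn [ 0.0029 -0.0052  0.0008] q6 -1.56
283 [ 0.51637277 -0.05557037  0.12558643] [ 0.61302579 -0.00559638  0.15850607] ((565.4244384765625, -30.97999382019043), (97.67769622802734, 26.636045455932617), 15.701411247253418)
```

View pics/side1.png

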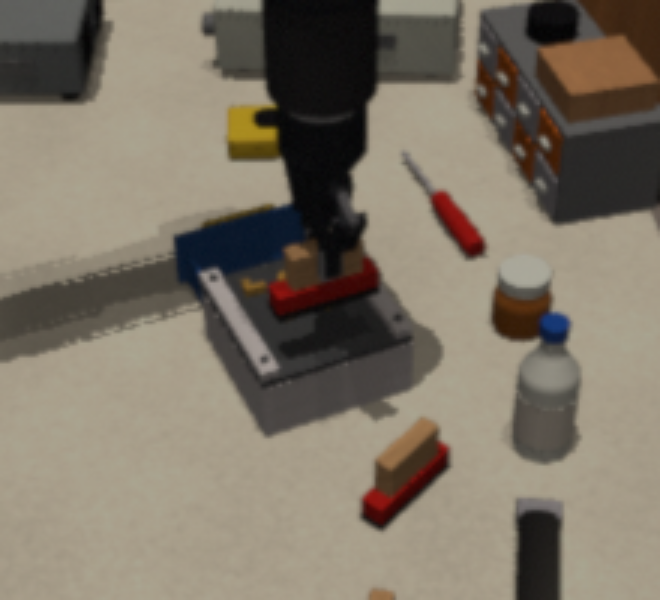

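The side view shows the scraper held level at crop (325,285), across the deck's free end, with the chips ahead at (255,283). It is about 2 mm off centre, which I correct on the way down. I lower in small steps until the foot is on the deck.

```bash
python3 -m pendant '[[10,[-0.005,0,0.03],[0.003,-0.005,0]],[10,[0,0,0.03],[0,0,0]],[10,[0,0,0.03],[0,0,0]],[10,[0,0,0],[0,0,0]],[10,[0,0,0],[0,0,0]]]'; python3 -m pendant '[[10,[0,0,0.002],[0,0,0]],[10,[0,0,0.002],[0,0,0]],[10,[0,0,0],[0,0,0]]]'; python3 go.py 0.5685 -0.0255 0.1288 108.3
```

```text
time: 7.13
position: [0.5674, -0.0253, 0.1349]
orientation: [-0.159, 0.987, -0.0, 0.0]
ft_force: [-0.1, 0.0, -1.3]
opening: 0.22
finger_force: 59.0
time: 7.38
position: [0.5683, -0.0247, 0.1343]
orientation: [-0.159, 0.987, -0.0, 0.002]
ft_force: [-0.2, -0.7, -1.3]
opening: 0.227
finger_force: 59.0
t 7.38 pos [ 0.5683 -0.0247  0.1343] shift [ 0.0002 -0.0017  0.0109] rows>= 0.1 turn [-0.0005  0.0021 -0.0006] q6 -1.56
```

```bash
python3 -m pendant '[[10,[0,0,0.003],[0,0,0]],[10,[0,0,0.003],[0,0,0]],[10,[0,0,0],[0,0,0]],[10,[0,0,0],[0,0,0]]]'; python3 -m pendant '[[10,[0,0,0.002],[0,0,0]],[10,[0,0,0.002],[0,0,0]],[10,[0,0,0],[0,0,0]],[10,[0,0,0],[0,0,0]]]'; python3 go.py 0.5685 -0.0255 0.1288 108.3
```

```text
time: 7.72
position: [0.5679, -0.0247, 0.1303]
orientation: [-0.159, 0.987, -0.0, 0.001]
ft_force: [0.0, -0.3, -1.4]
opening: 0.225
finger_force: 59.0
time: 8.05
position: [0.5679, -0.0247, 0.1282]
orientation: [-0.159, 0.987, -0.0, 0.001]
ft_force: [-0.3, 0.5, -1.0]
opening: 0.221
finger_force: 59.0
t 8.05 pos [ 0.5679 -0.0247  0.1282] shift [-0.0006 -0.0019 -0.0011] rows>= 0.0 turn [-0.0005  0.0011 -0.0006] q6 -1.56
```

Foot just touching the deck. Tool +y points to the mouth. I wipe slowly, 6 mm per row.

```bash
python3 -m pendant '[[10,[0,0.006,0],[0,0,0]],[10,[0,0.01,0],[0,0,0]],[10,[0,0.012,0],[0,0,0]],[10,[0,0.012,0],[0,0,0]],[10,[0,0.012,0],[0,0,0]],[10,[0,0.012,0],[0,0,0]],[10,[0,0.012,0],[0,0,0]],[10,[0,0.012,0],[0,0,0]],[10,[0,0.012,0],[0,0,0]],[10,[0,0.012,0],[0,0,0]],[10,[0,0.012,0],[0,0,0]],[10,[0,0.006,0],[0,0,0]]]'; python3 go.py 0.525 0.102 0.128 108.3
python3 - <<'E'
from h import *
a=r.capture("side")["image"][150:270,230:370]; cv2.imwrite("pics/mid.png",cv2.resize(a,None,fx=5,fy=5,interpolation=cv2.INTER_CUBIC))
E
```

```text
time: 9.05
position: [0.5474, 0.0378, 0.1284]
orientation: [-0.159, 0.987, -0.0, 0.001]
ft_force: [0.3, -0.2, -1.4]
opening: 0.228
finger_force: 59.0
t 9.05 pos [0.5474 0.0378 0.1284] shift [0.0023 0.1359 0.0006] rows>= 1.6 turn [-0.0004  0.0013 -0.0004] q6 -1.69
```

View pics/mid.png

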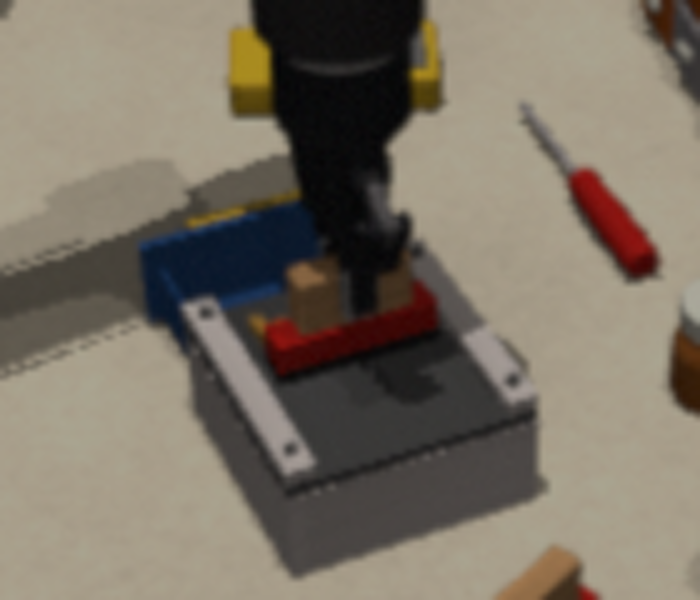

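The scraper is midway with clean deck behind it. One chip shows just ahead of its left end at (258,325), inside the blade width. Continuing over the mouth.

```bash
python3 -m pendant '[[10,[0,0.008,0],[0,0,0]],[10,[0,0.012,0],[0,0,0]],[10,[0,0.012,0],[0,0,0]],[10,[0,0.012,0],[0,0,0]],[10,[0,0.012,0],[0,0,0]],[10,[0,0.012,0],[0,0,0]],[10,[0,0.012,0],[0,0,0]],[10,[0,0.012,0],[0,0,0]],[10,[0,0.012,0],[0,0,0]],[10,[0,0.012,0],[0,0,0]],[10,[0,0.012,0],[0,0,0]],[10,[0,0.008,0],[0,0,0]]]'; python3 -m pendant '[[10,[0,0,0],[0,0,0]],[10,[0,0,0],[0,0,0]]]'; python3 go.py 0.525 0.102 0.128 108.3
```

```text
time: 10.1
position: [0.5261, 0.1024, 0.1282]
orientation: [-0.159, 0.987, -0.0, 0.001]
ft_force: [0.2, 0.2, -1.8]
opening: 0.224
finger_force: 59.0
time: 10.27
position: [0.5262, 0.1019, 0.1283]
orientation: [-0.159, 0.987, -0.0, 0.001]
ft_force: [0.3, 0.4, -1.8]
opening: 0.222
finger_force: 59.0
t 10.27 pos [0.5262 0.1019 0.1283] shift [0.0023 0.001  0.0005] rows>= 0.0 turn [-0.0004  0.0012 -0.0003] q6 -1.82
```

```bash
python3 -m pendant '[[10,[0,0,-0.03],[0,0,0]],[10,[0,0,-0.045],[0,0,0]],[10,[0,0,-0.025],[0,0,0]],[10,[0,0.03,0],[0,0,0]],[10,[0,0.05,0],[0,0,0]],[10,[0,0.06,0],[0,0,0]],[10,[0,0.06,0],[0,0,0]],[10,[0,0.05,0],[0,0,0]],[10,[0,0.025,0],[0,0,0]],[10,[0,0,0],[0,0,0]]]'; python3 go.py 0.4825 0.230 0.104 108.3
python3 - <<'E'
from h import *
c=r.capture("top"); P=pts(c); cv2.imwrite("pics/after.png",cv2.resize(c["image"][200:340,180:360],None,fx=4,fy=4,interpolation=cv2.INTER_CUBIC))
for n in("top","side"):
    c=r.capture(n);P=pts(c); hsv=cv2.cvtColor(c["image"],cv2.COLOR_BGR2HSV).astype(int)
    m=((hsv[...,0]>15)&(hsv[...,0]<35)&(hsv[...,1]>90)&(P[...,0]>.4)&(P[...,0]<.7)&(P[...,1]<.25)&(P[...,1]>-.1)).astype(np.uint8)
    k,L,st,ce=cv2.connectedComponentsWithStats(m)
    for i in range(1,k):
        if st[i,4]>8:
            p=np.median(P[L==i],0); d=p[:2]-[.55,.026]; print(n,ce[i].round(),st[i,4],"fix x,y,z",(np.array([d@[.314,-.949],d@[.949,.314],p[2]])*1000).round())
E
```

```text
time: 11.1
position: [0.4826, 0.2341, 0.1781]
orientation: [-0.16, 0.987, 0.0, 0.001]
ft_force: [0.3, -1.5, -2.2]
opening: 0.227
finger_force: 58.9
t 11.1 pos [0.4826 0.2341 0.1781] shift [ 0.003  -0.0077  0.1482] rows>= 1.8 turn [-0.0002  0.0012  0.0009] q6 -2.08
top [241. 263.] 50 fix x,y,z [-108.   41.   21.]
top [105. 266.] 12 fix x,y,z [-193.   41.  560.]
top [140. 299.] 1103 fix x,y,z [-176.   -5.  517.]
top [129. 266.] 11 fix x,y,z [-201.   47.  460.]
top [249. 281.] 153 fix x,y,z [-102.   -1.   23.]
top [214. 290.] 195 fix x,y,z [-175.   -0.   65.]
top [181. 282.] 24 fix x,y,z [-207.   28.  185.]
top [256. 301.] 45 fix x,y,z [-102.  -51.   20.]
top [187. 309.] 91 fix x,y,z [-211.  -25.  186.]
top [115. 349.] 23 fix x,y,z [-230.  -56.  509.]
side [259.  44.] 1774 fix x,y,z [-184.  -20.  513.]
side [284. 168.] 27 fix x,y,z [-203.   34.  122.]
side [279. 191.] 34 fix x,y,z [-174.   -3.   63.]
```

View pics/after.png

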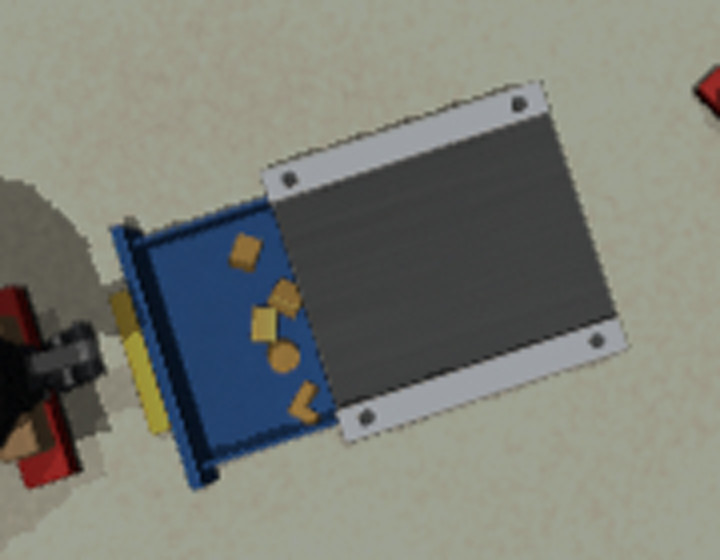

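All five chips lie in the tray, at crop (245,252), (285,297), (264,324), (283,356), (303,402) and z of about 20 mm. The deck is clean. I lower the scraper in front of the pull strip and push the drawer shut with its flat side.

```bash
python3 -m pendant '[[10,[0.002,0,0.03],[0,0,0]],[10,[0,0,0.045],[0,0,0]],[10,[0,0,0.045],[0,0,0]],[10,[0,0,0.028],[0,0,0]],[10,[0,-0.02,0],[0,0,0]],[10,[0,-0.014,0],[0,0,0]],[10,[0,-0.014,0],[0,0,0]],[10,[0,-0.014,0],[0,0,0]],[10,[0,-0.014,0],[0,0,0]],[10,[0,-0.014,0],[0,0,0]],[10,[0,-0.014,0],[0,0,0]],[10,[0,0,0],[0,0,0]]]'; python3 go.py 0.5148 0.1323 0.104 108.3
```

```text
time: 12.25
position: [0.4992, 0.1813, 0.1047]
orientation: [-0.158, 0.987, -0.0, 0.001]
ft_force: [0.5, -0.6, -2.1]
opening: 0.221
finger_force: 59.6
t 12.25 pos [0.4992 0.1813 0.1047] shift [ 0.0009 -0.1029  0.0015] rows>= 1.2 turn [-0.0007  0.0015 -0.0013] q6 -1.98
```

```bash
python3 -m pendant '[[10,[0,-0.01,0],[0,0,0]],[10,[0,-0.014,0],[0,0,0]],[10,[0,-0.014,0],[0,0,0]],[10,[0,-0.014,0],[0,0,0]],[10,[0,-0.014,0],[0,0,0]],[10,[0,-0.014,0],[0,0,0]],[10,[0,-0.01,0],[0,0,0]],[10,[0,-0.005,0],[0,0,0]],[10,[0,0,0],[0,0,0]],[10,[0,0,0],[0,0,0]]]';  python3 -m pendant '[[10,[0,-0.004,0],[0,0,0]],[10,[0,-0.003,0],[0,0,0]],[10,[0,0,0],[0,0,0]]]'; python3 go.py 0.5148 0.1323 0.104 108.3
```

```text
time: 13.08
position: [0.5133, 0.1369, 0.1039]
orientation: [-0.158, 0.987, -0.001, 0.001]
ft_force: [0.1, -0.4, -0.6]
opening: 0.223
finger_force: 59.5
time: 13.33
position: [0.5144, 0.134, 0.104]
orientation: [-0.159, 0.987, -0.0, 0.001]
ft_force: [-0.1, 0.2, -1.0]
opening: 0.225
finger_force: 59.4
t 13.33 pos [0.5144 0.134  0.104 ] shift [ 0.0003 -0.0034 -0.    ] rows>= 0.0 turn [-0.0004  0.0008 -0.0006] q6 -1.89
```

```bash
python3 -m pendant '[[10,[0,-0.003,0],[0,0,0]],[10,[0,0,0],[0,0,0]]]';  python3 -m pendant '[[10,[0,-0.003,0],[0,0,0]],[10,[0,0,0],[0,0,0]]]'; python3 -m pendant '[[10,[0,-0.003,0],[0,0,0]],[10,[0,0,0],[0,0,0]]]'; python3 go.py 0.5148 0.1323 0.104 108.3
```

```text
time: 13.5
position: [0.5149, 0.1327, 0.104]
orientation: [-0.159, 0.987, -0.0, 0.001]
ft_force: [-0.2, 0.8, -2.3]
opening: 0.224
finger_force: 59.4
time: 13.67
position: [0.515, 0.1324, 0.1041]
orientation: [-0.159, 0.987, 0.001, 0.001]
ft_force: [-4.0, 5.6, -0.5]
opening: 0.223
finger_force: 59.7
time: 13.83
position: [0.5151, 0.1322, 0.1041]
orientation: [-0.159, 0.987, 0.002, 0.001]
ft_force: [-7.4, 10.5, 0.6]
opening: 0.225
finger_force: 60.1
t 13.83 pos [0.5151 0.1322 0.1041] shift [0.0005 0.0003 0.0003] rows>= 0.0 turn [ 0.0027  0.0013 -0.    ] q6 -1.88
```

The push stops firmly (13 N) where the shut position should be. I back off 85 mm along the drawer axis and set the scraper down there, on clear bench.

```bash
python3 -m pendant '[[10,[0,0.008,0],[0,0,0]],[10,[0,0.03,0],[0,0,0]],[10,[0,0.05,0],[0,0,0]],[10,[0,0.05,0],[0,0,0]],[10,[0,0.034,0],[0,0,0]],[10,[0,0,0],[0,0,0]],[10,[0,0,0.03],[0,0,0]],[10,[0,0,0.04],[0,0,0]],[10,[0,0,0.014],[0,0,0]],[10,[0,0,0],[0,0,0]],[10,[0,0,0],[0,0,0]]]'; python3 go.py 0.489 0.211 0.0575 108.3
```

```text
time: 14.75
position: [0.4895, 0.211, 0.0625]
orientation: [-0.158, 0.987, -0.001, 0.001]
ft_force: [-0.7, 0.2, -1.5]
opening: 0.226
finger_force: 59.8
t 14.75 pos [0.4895 0.211  0.0625] shift [0.001  0.0004 0.0101] rows>= 0.1 turn [-0.0011  0.0011 -0.0007] q6 -2.04
```

```bash
python3 -m pendant '[[10,[0,0,0.004],[-0.001,0.001,0]],[10,[0,0,0.003],[0,0,0]],[10,[0,0,0.001],[0,0,0]],[10,[0,0,0],[0,0,0]],[10,[0,0,0],[0,0,0]]]'; python3 go.py 0.489 0.211 0.0575 108.3
```

```text
time: 15.17
position: [0.4893, 0.2115, 0.0585]
orientation: [-0.158, 0.987, 0.001, 0.0]
ft_force: [0.7, -0.7, -0.9]
opening: 0.225
finger_force: 59.8
t 15.17 pos [0.4893 0.2115 0.0585] shift [ 0.0009 -0.0008  0.002 ] rows>= 0.0 turn [ 0.0006  0.0004 -0.0007] q6 -2.04
```

```bash
python3 -m pendant '[[10,[0,0,0.0015],[0,0,0]],[10,[0,0,0],[0,0,0]],[40,[0,0,0],[0,0,0]],[60,[0,0,0],[0,0,0]],[60,[0,0,0],[0,0,0]],[60,[0,0,0],[0,0,0]],[60,[0,0,-0.02],[0,0,0]],[60,[0,0,-0.05],[0,0,0]],[60,[0,0,-0.07],[0,0,0]],[60,[0,0,-0.07],[0,0,0]],[60,[0,0,-0.07],[0,0,0]],[60,[0,0,-0.05],[0,0,0]]]'
python3 -m pendant '[[60,[0.05,0,0],[0,0,0]],[60,[0.07,0,0],[0,0,0]],[60,[0.07,0,0],[0,0,0]],[60,[0,0,0],[0,0,0]],[60,[0,0,0],[0,0,0]],[60,[0,0,0],[0,0,0]]]'
python3 - <<'E'
from h import *
import pickle
c=r.capture("top");pickle.dump(c,open("top0.pkl","wb")); cv2.imwrite("pics/topend.png",c["image"])
c=r.capture("side");pickle.dump(c,open("side0.pkl","wb")); cv2.imwrite("pics/sideend.png",c["image"][80:420,150:500])
E
python3 m.py | grep -v fixture
```

```text
time: 16.17
position: [0.4898, 0.2113, 0.2272]
orientation: [-0.159, 0.987, 0.001, 0.002]
ft_force: [1.2, 0.4, 1.6]
opening: 0.707
finger_force: 0.0
time: 16.67
position: [0.3991, 0.1817, 0.2235]
orientation: [-0.159, 0.987, 0.001, 0.001]
ft_force: [-1.2, 0.3, -0.2]
opening: 0.701
finger_force: 0.0
top rib px [374 232] 315 xy 623 -158 size [67. 20.] long ang 44.4 z [52. 67. 70.] dist 643
top rib px [460 256] 324 xy 570 -348 size [70. 20.] long ang 73.0 z [51. 66. 70.] dist 668
top rib px [515 328] 362 xy 412 -465 size [71. 21.] long ang 42.1 z [49. 66. 70.] dist 621
top red px [210 187] 427 xy 731 214 size [23. 98.] long ang -74.8 z [16. 25. 29.] dist 762
top red px [371 235] 203 xy 623 -158 size [97. 23.] long ang 43.9 z [10. 28. 32.] dist 642
top red px [449 257] 188 xy 569 -347 size [98. 21.] long ang 71.9 z [10. 27. 31.] dist 667
top red px [211 292] 220 xy 490 211 size [98. 24.] long ang 17.8 z [17. 28. 33.] dist 534
top red px [503 324] 246 xy 412 -464 size [99. 23.] long ang 42.8 z [ 8. 27. 31.] dist 621
top yellow px [118 264] 1244 xy 565 413 size [ 74. 148.] long ang -3.1 z 
[... 805 characters left out ...]
e [98. 31.] long ang 22.5 z [ 7. 21. 29.] dist 532
side red px [334 283] 208 xy 624 -162 size [99. 26.] long ang 43.5 z [11. 23. 30.] dist 645
side red px [323 351] 145 xy 570 -359 size [85. 23.] long ang 72.3 z [11. 27. 31.] dist 673
side red px [257 396] 346 xy 414 -469 size [99. 24.] long ang 42.6 z [10. 25. 30.] dist 625
side yellow px [289 161] 130 xy 536 410 size [70. 84.] long ang -5.0 z [30. 32. 38.] dist 675
side yellow px [289 206] 40 xy 520 117 size [74. 11.] long ang 15.6 z [60. 62. 65.] dist 533
side lips px [323 214] 227 xy 614 47 size [ 21. 161.] long ang -70.6 z [78. 81. 84.] dist 616
side lips px [280 227] 243 xy 486 3 size [ 20. 160.] long ang -71.6 z [78. 81. 84.] dist 486
```

View pics/topend.png

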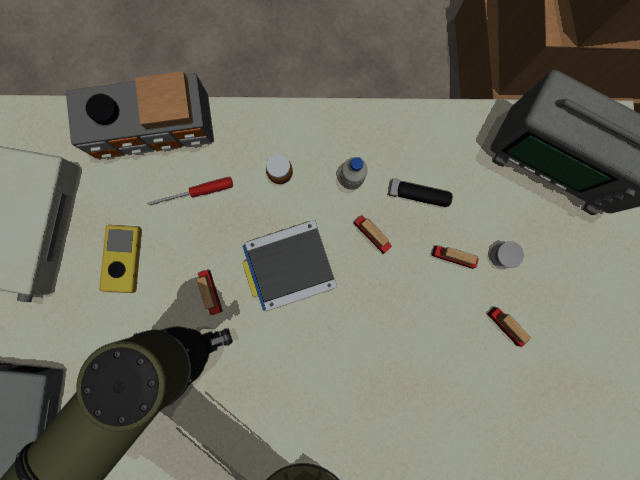

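View pics/sideend.png

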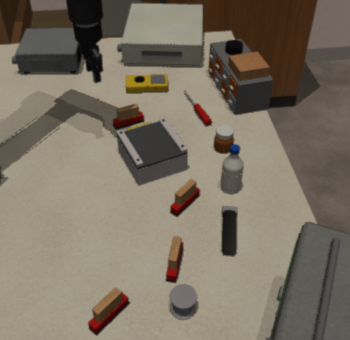

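The top view shows the drawer shut (panel at (254,278), fixture x about -84), the deck empty and no chips on the bench. The scraper stands upright at (208,292), and nothing else has moved. Handing in.

```bash
python3 -c "
from workcell import r
print(r.hand_in())"
```

```text
the job is handed in; nothing more can be done
None
```

The job is handed in at about 17 s of the 58 s allowed: all five chips were wiped into the drawer, the drawer is pushed fully shut, the scraper stands upright on the bench, and nothing else moved.

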